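Set out the soldering corner

TASK

Set out the soldering corner: slide the aluminium tube into the bore of the steel reel stand down to its black ring, then slip the wider solder reel over it so that it lies flat on the stand, and the smaller reel on top of that. Stand the flux tin on the bench beside the breadboard, at the end that faces the reel stand and in line with the breadboard's middle, and set the heat sink directly behind the breadboard (the side away from the robot), centred and with its long side parallel to the breadboard's long side; leave about a finger's width (some 17 mm) between each of them and the breadboard. Do not shift the capacitor or the relay.

Things in the scene. Friction and masses are not known exactly. Their poses are not given: they have to be found in the camera images.
- reel_stand: Fixed square dark-steel block, base of the solder-reel stand, 90 x 90 x 45 mm high. Round vertical bore in the middle of its top: diameter 23 mm, 2 mm chamfer at the mouth, flat floor 35 mm down (10 mm above the bench). Origin at the centre of the underside, on the bore's axis, z up; turned up to 0.3 rad. Stands to the left or right in front of the robot.
- breadboard: Small white solderless breadboard stuck to the bench (fixed), 55 mm (its x) by 83 mm (its y, long side) by 9 mm high, rows of small black holes. Origin at the centre of its underside; x points away from the robot (within 0.25 rad), so +x is its back. On the other side of the bench from the stand, centres 0.51 to 0.65 m apart.
- tube: Loose bright aluminium tube, the reel stand's post: 20 mm outer diameter, 100 mm long, foot bevelled 1.5 mm, with a black ring mark 35.5 to 38.5 mm above its foot; the open end looks black from above (treat it as solid). It stands upright on the bench at the start; origin at the centre of its underside, z up (centre of its foot).
- wide_reel: Loose solder reel, the wider and taller one: 64 mm in diameter, 36 mm high, with a 30 mm hole through its middle, black rims and silvery solder between, about 300 g. It stands upright on the bench at the start; origin at the centre of its underside, z up (on the hole's axis).
- narrow_reel: Loose solder reel, the smaller one: 50 mm in diameter, 24 mm high, with a 30 mm hole through its middle, black rims and silvery solder between, about 150 g. It stands upright on the bench at the start; origin at the centre of its underside, z up (on the hole's axis).
- flux_tin: Loose closed flat round tin of flux, bare metal, no hole: 56 mm in diameter over its lid (the body below the lid 54.4 mm), 40 mm high with the lid, which is the top 12 mm. It stands upright on the bench at the start; origin at the centre of its underside, z up.
- heat_sink: Loose finned aluminium heat sink, a block 40 mm (its x) by 60 mm (its y, the long side) by 30 mm high, the fins running along y and pointing up. It stands upright on the bench at the start; origin at the centre of its underside, z up; y starts within about 0.5 rad of the world y.
- capacitor: Loose bystander to be left alone: a black capacitor, a cylinder 22 mm in diameter and 26 mm high with a silvery top, standing among the things between their two rows; origin at the centre of its underside.
- relay: Loose bystander to be left alone: a small clear plastic relay with copper inside, 20 x 28 x 22 mm high, standing among the things between their two rows; origin at the centre of its underside.

How it is judged (in metres and radians):
At the end, for the whole second after the job is handed in: Tube bottomed in the bore; wide reel flat on the stand round it, narrow reel flat on that. Tin off the breadboard's stand-side end and heat sink behind it: gaps 1.5 to 37 mm, within 15 mm of its centre lines, sink parallel within 0.21 rad. All upright within 0.1 rad, on the bench, at rest (horizontal distance between tube and reel_stand below 0.006 m and z of tube in the frame of reel_stand between 0.004 and 0.016 m and angle between each of tube, wide_reel, narrow_reel, flux_tin, heat_sink's own z axis and vertical below 0.1 rad and horizontal distance between each of wide_reel, narrow_reel and reel_stand below 0.012 m and z of wide_reel in the frame of reel_stand between 0.041 and 0.05 m and z of narrow_reel in the frame of reel_stand between 0.077 and 0.086 m and x of flux_tin in the frame of breadboard between -0.015 and 0.015 m and horizontal distance between flux_tin and breadboard between 0.071 and 0.107 m and horizontal distance between flux_tin and reel_stand below 0.58 m and height (world z) of each of flux_tin, heat_sink below 0.004 m and x of heat_sink in the frame of breadboard between 0.049 and 0.085 m and y of heat_sink in the frame of breadboard between -0.015 and 0.015 m and angle between the y axis of heat_sink and the y axis of breadboard, either way round below 0.21 rad and height (world z) of heat_sink above -0.004 m and linear speed of each of tube, wide_reel, narrow_reel, flux_tin, heat_sink below 0.02 m/s); the robot touches nothing.
It fails at once if the capacitor is shifted by more than 15 mm (distance of capacitor from where it was at the start of the episode above 0.015 m).
It fails at once if the relay is shifted by more than 15 mm (distance of relay from where it was at the start of the episode above 0.015 m).
It also fails if it takes over 109 s, if anything falls off the work surface, if the arm or the gripper's body presses on something with over 40 N, if the wrist force passes 120 N, or if a joint passes its speed limit or range.

ROBOT

A 6-joint arm with a two-finger parallel gripper is mounted at the origin on the work surface. World frame = base frame: x ahead of the robot, y to its left, z up, the work surface at z = 0. Lengths are in m, angles in degrees, forces in N, time in s.
With the tool pointing down it reaches from about 0.35 to 0.875 m from the base axis. Payload 4.2 kg.
Tool frame: the origin (TCP) lies between the finger pads; the fingertips stand 14 mm ahead of it and the grasp point (between the pads) lies 5 mm behind it; z points along the fingers, y is the line along which they close (so a half turn about z gives the same grasp; the last joint's range is limited). The gripper opens to 87 mm and grips with 3 to 60 N. Pads are 19 mm wide; open, the fingers measure 117 mm over their backs; the gripper's body (75 mm by 190 mm) begins 51 mm behind the grasp point.
Start: joints at [-57.72, 22.042, 0.453, 0, -68.411, -14.817], TCP at [0.188, -0.596, 0.237] pointing down, gripper open.
Joint ranges: [-179.83, 179.83], [-69.29, 118.12], [-61.27, 80.66], [-181.25, 117.63], [-171.15, -9.14], [-177.46, 177.46]. Speed limits (degrees/s): [159.86, 159.86, 180, 180, 180, 180].

INTERFACE

Orientations are given as a 3x3 rotation matrix whose columns are the frame's x, y, z axes.
In Python, from station import * gives the robot as it stands. The module is installed in compiled form; this text tells all that it offers.
- The arm moves only by the tool play_rows, never from a script. Its argument "steps" is a list of rows, each an object of numbers: "ax", "ay", "az": the turn, a rotation vector about the tool's x, y, z in degrees; "dx", "dy", "dz": the shift along the tool's x, y, z in mm; "claw": the finger opening in mm, from 0 to 87. A call has 1 to 20 rows; each row shifts and turns the commanded pose from where the row before left it, along the tool's axes as they then stand; what a row does not reach is not made up. A row lasts 1/10 s, in which the tool goes at most 50 mm and 8.59 degrees, less where a joint would pass 70% of its speed; a pose out of reach is approached as far as the arm can. A call with a gripper value outside its range is refused whole. The fingers move at their own pace and stop on an object; the grip force is fixed at half the most. Time passes only in rows, so rows that do not move let the fingers close. It gives the time, the measured TCP pose, the force, the opening and the grip force at its end, in the units of the state.
- sense(): the state, without advancing time (a new reading comes with each control period).
- capture(name): name is "scene" or "side" or "wrist"; returns a dict with "frame" (480x640x3 uint8, blue, green, red), "range_z" (480x640 float32, m along the optical axis (not along the pixel's ray), 0 where there is no reading), "fx", "fy", "cx", "cy" (pixels), "xyz" and "rotation" of the camera in the world. Camera axes: x right, y down, z forward; pixel columns grow to the right and rows downward; lengths in m; the calibration is good to about 2 mm. A picture is of the moment at which its call begins.
- finish_job(): hands the job in; it is judged then, once.
The state is a dict: "time_s": time; "joints": joint angles; "joint_velocities": joint speeds; "effort": joint torques, N m; "tcp_pos": TCP position; "ee_rot": TCP orientation; "wrist_force": force on the tool from outside, world axes, zero at the start; "moment": the same for the moment, N m; "gripper_width": opening from 0.0 (shut) to 1.0 (fully open); "gripper_force": force on a finger pad.
Only numpy, scipy, OpenCV 4.12 (cv2) and the standard library are available. Lean on these libraries where they do the work, as an engineer would, in place of code of your own. Each camera call takes 0.05 s, during which the arm holds its last target. There are 200 camera calls.

## Working session

There is one attempt and no reset: what is moved stays moved. The work goes in short steps, Python scripts to look and compute and a tool call to move; the robot and the scene stay as the last step left them, time stands still between calls to the robot, and variables do not carry over. Pictures are saved under pics/ and viewed, at most 14 in all, crops included, and the job is handed in when it is done.

Besides the shell and the picture viewer there is one more tool, called after ">>>" as a command line: name --argument value ..., lists and objects as JSON in quotes. play_rows: Moves the arm, as the interface text tells. Its arguments: {"type":"object","properties":{"steps":{"type":"array"}},"required":["steps"]}

```bash
mkdir -p pics
python3 - <<'E'
from station import *
import cv2,numpy as np,pickle
d={}
for n in("scene","side"):
    c=capture(n);d[n]=c;cv2.imwrite(f"pics/{n}0.png",c["frame"])
    print(n,c["fx"],c["cx"],c["cy"],np.round(c["xyz"],3),np.round(c["rotation"],3).tolist())
pickle.dump(d,open("c0.pkl","wb"))
s=sense();print({k:np.round(v,3).tolist() for k,v in s.items()})
E
```

```text
scene 470.59552767633915 311.8689707516368 240.44003496018485 [1.068 0.407 0.547] [[-0.65, 0.453, -0.611], [0.76, 0.41, -0.504], [0.022, -0.791, -0.611]]
side 605.2012839543177 316.61487319016373 233.1123726864197 [0.249 0.927 0.636] [[-0.943, -0.165, 0.29], [-0.333, 0.486, -0.808], [-0.008, -0.858, -0.513]]
{'time_s': 0.1, 'joints': [-57.721, 22.084, 0.387, -0.024, -68.41, -14.818], 'joint_velocities': [-0.081, -0.059, 0.122, 0.185, 0.009, -0.053], 'effort': [-0.0, -39.169, 18.794, 4.232, 0.013, -0.0], 'tcp_pos': [0.187, -0.596, 0.236], 'ee_rot': [[-0.954, -0.3, -0.001], [-0.3, 0.954, 0.002], [0.0, 0.002, -1.0]], 'wrist_force': [-0.306, 0.388, -0.172], 'moment': [0.024, -0.028, -0.006], 'gripper_force': 0.0, 'gripper_width': 0.999}
```

View pics/scene0.png

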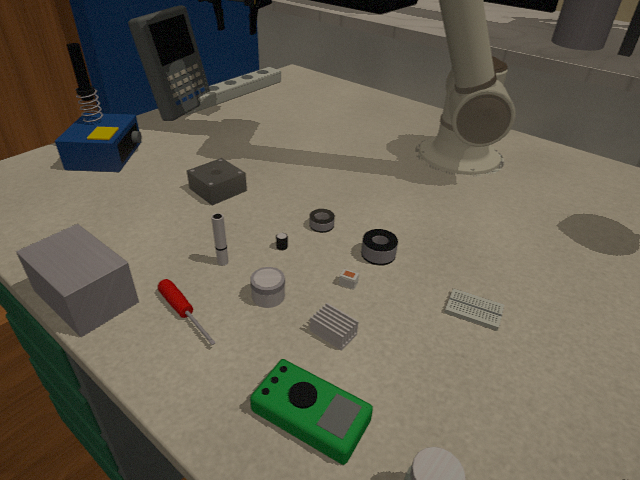

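View pics/side0.png

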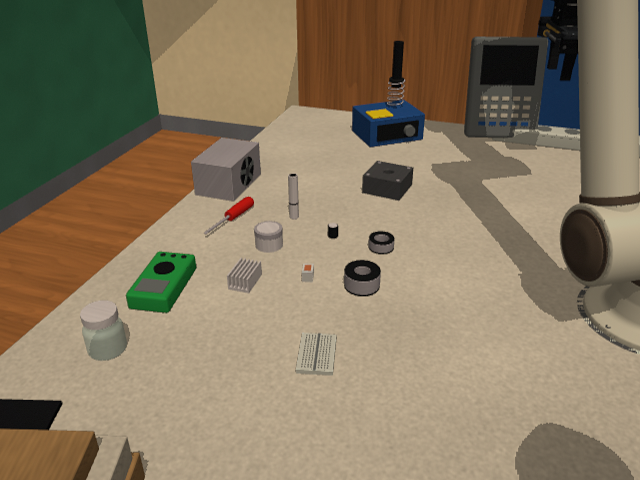

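The scene view shows the stand (217,181), tube (220,240), narrow reel (322,220), wide reel (379,246), tin (267,287), heat sink (333,326), relay (348,278), capacitor (282,241) and breadboard (474,308). The side view shows the same things, with the stand at (388,180) and the breadboard at (316,353).

```bash
cat > h.py <<'E'
import numpy as np,cv2
def cloud(c):
    z=c["range_z"];v,u=np.indices(z.shape)
    p=np.stack([(u-c["cx"])/c["fx"]*z,(v-c["cy"])/c["fy"]*z,z],-1)@np.array(c["rotation"]).T+c["xyz"]
    p[z<=0]=np.nan
    return p
def ray(c,u,v,h):
    d=np.array(c["rotation"])@[(u-c["cx"])/c["fx"],(v-c["cy"])/c["fy"],1]
    o=np.array(c["xyz"]);return (o+d*(h-o[2])/d[2])[:2]
E
python3 - <<'E'
import pickle;from h import *
d=pickle.load(open("c0.pkl","rb"))
H=dict(stand=(.045,217,181),tube=(.1,218,217),narrow=(.024,322,215),wide=(.036,379,240),tin=(.04,267,277),sink=(.03,335,318),cap=(.026,282,236),relay=(.022,349,273),bb=(.009,474,306))
S=dict(stand=.06,bb=.055,sink=.045,wide=.042,narrow=.035,tin=.037,tube=.022,cap=.02,relay=.024)
for n,(h,u,v) in H.items():
    g=ray(d["scene"],u,v,h)
    for k in d:
        p=cloud(d[k]).reshape(-1,3);p=p[np.isfinite(p[:,0])]
        m=(np.hypot(*(p[:,:2]-g).T)<S[n]+.01)&(abs(p[:,2]-h)<.004)
        q=p[m]
        if len(q)<5: print(n,k,len(q),np.round(g,3));continue
        q2=(q[:,:2]*1000).astype(np.float32)
        r=cv2.minAreaRect(q2);e=cv2.minEnclosingCircle(q2)
        print(n,k,len(q),"guess",np.round(g*1000),"rect",np.round(r[0],1),np.round(r[1],1),round(r[2],1),"circ",np.round(e[0],1),round(e[1],1),"medz",round(float(np.median(q[:,2]))*1000,1))
E
```

```text
stand scene 726 guess [ 545. -284.] rect [ 522.8 -310.6] [81.  92.4] 82.3 circ [ 523.7 -310. ] 57.1 medz 44.6
stand side 553 guess [ 545. -284.] rect [ 520.8 -308.8] [85. 91.] 85.8 circ [ 519.5 -307.1] 59.0 medz 44.3
tube scene 87 guess [ 677. -118.] rect [ 677.6 -121.9] [20.2 18.8] 59.2 circ [ 678.4 -121.9] 11.0 medz 99.9
tube side 42 guess [ 677. -118.] rect [ 675.1 -117.9] [19.5 18.9] 34.9 circ [ 675.6 -119.8] 11.9 medz 99.4
narrow scene 229 guess [470. -63.] rect [472.9 -63.3] [49.9 47.8] 42.7 circ [471.8 -63.5] 26.2 medz 23.3
narrow side 207 guess [470. -63.] rect [470.1 -60.9] [46.8 52.1] 16.2 circ [468.3 -61.5] 26.9 medz 23.0
wide scene 520 guess [476.  73.] rect [472.9  72.6] [63.5 61.6] 8.1 circ [472.8  71.9] 32.6 medz 35.7
wide side 508 guess [476.  73.] rect [470.4  75.3] [62.3 65.2] 3.6 circ [470.3  74.8] 34.4 medz 35.3
tin scene 693 guess [682.  -3.] rect [684.2  -1.7] [56.  54.6] 64.1 circ [684.2  -1.3] 28.9 medz 40.2
tin side 353 guess [682.  -3.] rect [682.1   1.6] [55.6 56.7] 46.5 circ [683.9   3.2] 31.2 medz 39.6
sink scene 738 guess [672. 128.] rect [674.9 127.2] [42.6 61. ] 2.2 circ [674.8 127.9] 35.4 medz 29.3
sink side 340 guess [672. 128.] rect [672.9 130.4] [42.7 63.1] 1.2 circ [674.1 130. ] 36.0 medz 28.7
cap scene 80 guess [574. -73.] rect [575.4 -74. ] [20.8 18.4] 42.4 circ [575.3 -74.6] 11.3 medz 25.9
cap side 58 guess [574. -73.] rect [573.  -71.9] [18.1 25.9] 18.6 circ [575.6 -71.1] 13.4 medz 25.5
relay scene 156 guess [570.  78.] rect [572.7  78.7] [23.2 28.6] 14.1 circ [573.1  79.5] 16.6 medz 21.9
relay side 114 guess [570.  78.] rect [569.8  81.8] [20.1 32.4] 20.7 circ [570.4  82.7] 17.4 medz 21.4
bb scene 1360 guess [487. 267.] rect [488.3 268.1] [57.6 83.2] 13.4 circ [488.  267.8] 49.6 medz 9.0
bb side 1387 guess [487. 267.] rect [486.3 270.9] [55.1 86.9] 13.7 circ [486.2 270.8] 49.3 medz 8.5
```

>>> play_rows --steps '[{"az": 6},{"az": 6},{"az": 5.5},{"dx": -28,"dy": 24,"dz": -8},{"dx": -28,"dy": 24,"dz": -8},{"dx": -28,"dy": 24,"dz": -8},{"dx": -28,"dy": 24,"dz": -8},{"dx": -28,"dy": 24,"dz": -8},{"dx": -28,"dy": 24,"dz": -8},{"dx": -28,"dy": 24,"dz": -8},{"dx": -28,"dy": 24,"dz": -8},{"dx": -28,"dy": 24,"dz": -8},{"dx": -28,"dy": 24,"dz": -8},{"dx": -28,"dy": 24,"dz": -8},{"dx": -28,"dy": 24,"dz": -8},{}]'

```text
invalid input at $.steps[0]: expected keys ax, ay, az, dx, dy, dz, claw
```

Run:
```python
from station import *
import pickle;from h import *
c=capture("wrist");cv2.imwrite("pics/w1.png",c["frame"]);s=sense()
pickle.dump(c,open("w1.pkl","wb"))
print(np.round(s["tcp_pos"],4),np.round(s["ee_rot"],3).tolist(),np.round(s["joints"],1),c["fx"],np.round(c["xyz"],3),np.round(c["rotation"],3).tolist())
```

```text
[ 0.1875 -0.5958  0.2357] [[-0.954, -0.3, -0.001], [-0.3, 0.954, 0.002], [0.0, 0.002, -1.0]] [-57.7  22.1   0.4  -0.  -68.4 -14.8] 410.5455048633533 [ 0.12  -0.616  0.384] [[-0.3, 0.922, 0.245], [0.954, 0.289, 0.08], [0.003, 0.258, -0.966]]
```

View pics/w1.png

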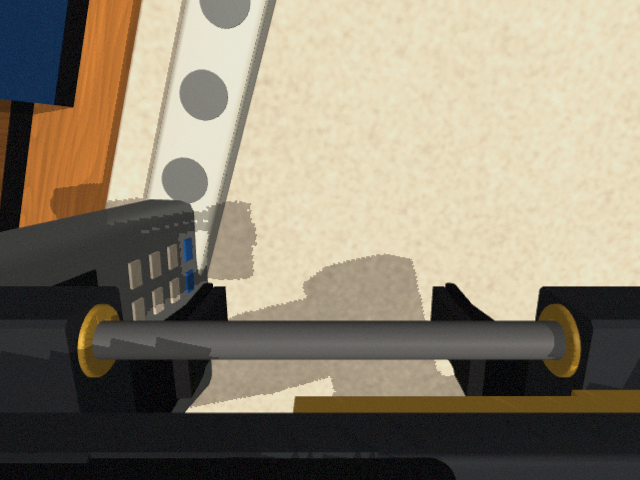

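The wrist view shows only bench, power strip (200,95) and the gripper. The rows need all their keys, so I resend them, stopping short of the stand so that the wrist camera sees it.

>>> play_rows --steps '[{"ax": 0,"ay": 0,"az": 6,"dx": 0,"dy": 0,"dz": 0,"claw": 87},{"ax": 0,"ay": 0,"az": 6,"dx": 0,"dy": 0,"dz": 0,"claw": 87},{"ax": 0,"ay": 0,"az": 5.5,"dx": 0,"dy": 0,"dz": 0,"claw": 87},{"ax": 0,"ay": 0,"az": 0,"dx": -24,"dy": 26,"dz": -9,"claw": 87},{"ax": 0,"ay": 0,"az": 0,"dx": -24,"dy": 26,"dz": -9,"claw": 87},{"ax": 0,"ay": 0,"az": 0,"dx": -24,"dy": 26,"dz": -9,"claw": 87},{"ax": 0,"ay": 0,"az": 0,"dx": -24,"dy": 26,"dz": -9,"claw": 87},{"ax": 0,"ay": 0,"az": 0,"dx": -24,"dy": 26,"dz": -9,"claw": 87},{"ax": 0,"ay": 0,"az": 0,"dx": -24,"dy": 26,"dz": -9,"claw": 87},{"ax": 0,"ay": 0,"az": 0,"dx": -24,"dy": 26,"dz": -9,"claw": 87},{"ax": 0,"ay": 0,"az": 0,"dx": -24,"dy": 26,"dz": -9,"claw": 87},{"ax": 0,"ay": 0,"az": 0,"dx": -24,"dy": 26,"dz": -9,"claw": 87},{"ax": 0,"ay": 0,"az": 0,"dx": -24,"dy": 26,"dz": -9,"claw": 87},{"ax": 0,"ay": 0,"az": 0,"dx": -24,"dy": 26,"dz": -9,"claw": 87},{"ax": 0,"ay": 0,"az": 0,"dx": 0,"dy": 0,"dz": 0,"claw": 87},{"ax": 0,"ay": 0,"az": 0,"dx": 0,"dy": 0,"dz": 0,"claw": 87}]'

```text
time_s: 1.75
tcp_pos: [0.452, -0.3097, 0.3353]
ee_rot: [[-1.0, -0.001, -0.001], [-0.001, 1.0, 0.0], [0.001, 0.0, -1.0]]
wrist_force: [0.2, -0.1, 0.2]
gripper_width: 0.999
gripper_force: 0.0
```

Run:
```python
from station import *
import pickle;from h import *
c=capture("wrist");cv2.imwrite("pics/w2.png",c["frame"]);s=sense()
pickle.dump(c,open("w2.pkl","wb"))
print(np.round(s["tcp_pos"],4),np.round(s["ee_rot"],3).tolist(),np.round(s["joints"],1),np.round(c["xyz"],3))
p=cloud(c).reshape(-1,3);m=(abs(p[:,2]-.045)<.005)&(np.hypot(p[:,0]-.521,p[:,1]+.308)<.08)
r=cv2.minAreaRect((p[m][:,:2]*1000).astype(np.float32));print(m.sum(),r)
```

```text
[ 0.4515 -0.3102  0.335 ] [[-1.0, 0.0, -0.001], [0.0, 1.0, 0.001], [0.001, 0.001, -1.0]] [-17.5  11.4  -0.5  -0.  -78.2 -72.5] [ 0.382 -0.309  0.483]
5950 ((518.955322265625, -316.48980712890625), (90.20563507080078, 90.96086120605469), 83.2385025024414)
```

View pics/w2.png

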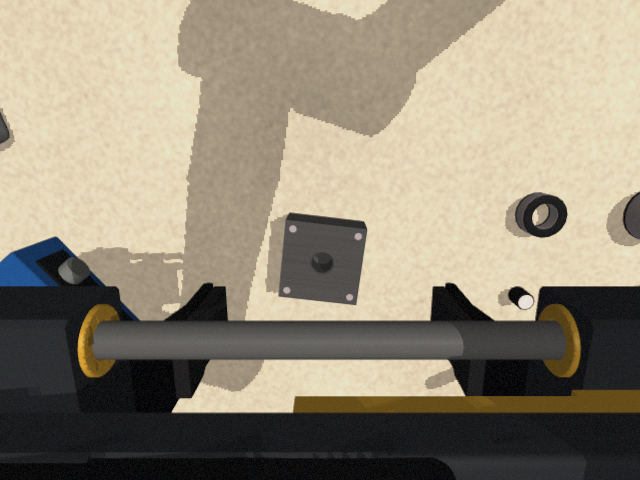

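The wrist view shows the stand with its bore at (322,262), the narrow reel (543,215) and the capacitor (522,298).

Run:
```python
import pickle;from h import *
d=pickle.load(open("c0.pkl","rb"));d["wrist"]=pickle.load(open("w2.pkl","rb"))
print(d["wrist"]["cx"],np.round(d["wrist"]["rotation"],3).tolist(), ray(d["wrist"],322,262,.045))
for k,c in d.items():
    p=cloud(c).reshape(-1,3);m=(abs(p[:,2]-.045)<.004)&(np.hypot(p[:,0]-.519,p[:,1]+.312)<.08)
    r=cv2.minAreaRect((p[m][:,:2]*1000).astype(np.float32));print(k,m.sum(),np.round(r[0],1),np.round(r[1],1),round(r[2],1))
    # bore: dark blob near projected stand centre
    ctr=np.array([*r[0],45])/1000
    q=np.array(c["rotation"]).T@(ctr-c["xyz"]);u,v=c["fx"]*q[0]/q[2]+c["cx"],c["fy"]*q[1]/q[2]+c["cy"]
    g=cv2.cvtColor(c["frame"],cv2.COLOR_BGR2GRAY);a=g[int(v)-14:int(v)+14,int(u)-18:int(u)+18]
    t=np.median(a)*.75;b=(a<t).astype(np.uint8);n,l,st,ce=cv2.connectedComponentsWithStats(b)
    for i in range(1,n):
        if st[i,4]>20:
            x,y,w,h=st[i,:4];uu,vv=int(u)-18+x+(w-1)/2,int(v)-14+y+(h-1)/2
            print("  bore?",st[i],np.round((uu,vv),1),np.round(ray(c,uu,vv,.045)*1000,1),"ctr px",round(u,1),round(v,1))
```

```text
328.6967167910635 [[-0.001, 0.966, 0.257], [1.0, 0.0, 0.002], [0.001, 0.257, -0.966]] [ 0.5173694  -0.31573635]
scene 931 [ 521.9 -317.6] [95.2 92.4] 82.3
side 699 [ 519.3 -315. ] [100.2  90.9] 83.8
  bore? [  0  20  36   8 171] [387.5 180.5] [ 509.  -267.9] ctr px 388.0 171.3
wrist 5927 [ 519.  -316.5] [90.2 91. ] 83.2
  bore? [  9   4  21  20 278] [322.  262.5] [ 518.  -315.7] ctr px 321.3 263.4
```

>>> play_rows --steps '[{"ax": 0,"ay": 0,"az": 0,"dx": -26,"dy": 32.5,"dz": -9,"claw": 87},{"ax": 0,"ay": 0,"az": 0,"dx": -26,"dy": 32.5,"dz": -9,"claw": 87},{"ax": 0,"ay": 0,"az": 0,"dx": -26,"dy": 32.5,"dz": -9,"claw": 87},{"ax": 0,"ay": 0,"az": 0,"dx": -26,"dy": 32.5,"dz": -9,"claw": 87},{"ax": 0,"ay": 0,"az": 0,"dx": -26,"dy": 32.5,"dz": -9,"claw": 87},{"ax": 0,"ay": 0,"az": 0,"dx": -26,"dy": 32.5,"dz": -9,"claw": 87},{"ax": 0,"ay": 0,"az": 0,"dx": 0,"dy": 0,"dz": 0,"claw": 87},{"ax": 0,"ay": 0,"az": 0,"dx": 0,"dy": 0,"dz": 0,"claw": 87}]'

```text
time_s: 2.6
tcp_pos: [0.6078, -0.1158, 0.3885]
ee_rot: [[-1.0, 0.001, -0.002], [0.001, 1.0, -0.0], [0.002, -0.0, -1.0]]
wrist_force: [-1.1, -0.5, -0.3]
gripper_width: 0.999
gripper_force: 0.0
```

```bash
cat > m.py <<'E'
# top-face measurement by depth: rect and circle centre in mm
from h import *
def top(c,g,h,r,t=.004):
    p=cloud(c).reshape(-1,3);m=(abs(p[:,2]-h)<t)&(np.hypot(p[:,0]-g[0],p[:,1]-g[1])<r)
    if m.sum()<8: return m.sum()
    q=(p[m][:,:2]*1000).astype(np.float32);R=cv2.minAreaRect(q);C=cv2.minEnclosingCircle(q)
    return m.sum(),"rect",np.round(R[0],1),np.round(R[1],1),round(R[2],1),"circ",np.round(C[0],1),round(C[1],1),"mean",np.round(q.mean(0),1)
E
python3 - <<'E'
from station import *
from m import *
c=capture("wrist");s=sense();cv2.imwrite("pics/w3.png",c["frame"])
print(np.round(s["tcp_pos"],4),np.round(c["xyz"],4))
for n,g,h,r in [("tube",(.677,-.12),.1,.03),("tin",(.684,0),.04,.05),("narrow",(.471,-.062),.024,.04),("wide",(.4715,.073),.036,.05),("cap",(.575,-.073),.026,.025),("relay",(.571,.08),.022,.03)]:
    print(n,top(c,g,h,r))
E
```

```text
[ 0.6073 -0.1165  0.3888] [ 0.5376 -0.115   0.5368]
tube (np.int64(249), 'rect', array([ 675.1, -120.2]), array([19.4, 19.1]), 12.8, 'circ', array([ 675.2, -120.3]), 10.0, 'mean', array([ 674.6, -120.4], dtype=float32))
tin (np.int64(1472), 'rect', array([681.2,  -0.7]), array([55.4, 54.8]), 86.9, 'circ', array([ 6.817e+02, -6.000e-01]), 28.1, 'mean', array([680.7,  -1. ], dtype=float32))
narrow (np.int64(971), 'rect', array([469.7, -62.2]), array([48.8, 48. ]), 2.0, 'circ', array([469.3, -62.2]), 25.0, 'mean', array([469.1, -62. ], dtype=float32))
wide (np.int64(2060), 'rect', array([470. ,  73.1]), array([62.9, 62.9]), 6.3, 'circ', array([469.8,  73.3]), 32.1, 'mean', array([469.7,  73.1], dtype=float32))
cap (np.int64(245), 'rect', array([572.8, -73. ]), array([21.1, 20.5]), 45.7, 'circ', array([572.5, -73. ]), 10.8, 'mean', array([572.3, -73.2], dtype=float32))
relay (np.int64(394), 'rect', array([569.9,  80.1]), array([19.9, 28.4]), 15.6, 'circ', array([569.8,  80.2]), 16.5, 'mean', array([569.8,  79.6], dtype=float32))
```

>>> play_rows --steps '[{"ax": 0,"ay": 0,"az": 0,"dx": -34,"dy": -2,"dz": 25,"claw": 87},{"ax": 0,"ay": 0,"az": 0,"dx": -34.5,"dy": -2.2,"dz": 25,"claw": 87},{"ax": 0,"ay": 0,"az": 0,"dx": 0,"dy": 0,"dz": 45,"claw": 87},{"ax": 0,"ay": 0,"az": 0,"dx": 0,"dy": 0,"dz": 45,"claw": 87},{"ax": 0,"ay": 0,"az": 0,"dx": 0,"dy": 0,"dz": 45,"claw": 87},{"ax": 0,"ay": 0,"az": 0,"dx": 0,"dy": 0,"dz": 45,"claw": 87},{"ax": 0,"ay": 0,"az": 0,"dx": 0,"dy": 0,"dz": 40,"claw": 87},{"ax": 0,"ay": 0,"az": 0,"dx": 0,"dy": 0,"dz": 30,"claw": 87},{"ax": 0,"ay": 0,"az": 0,"dx": 0,"dy": 0,"dz": 19,"claw": 87},{"ax": 0,"ay": 0,"az": 0,"dx": 0,"dy": 0,"dz": 0,"claw": 60},{"ax": 0,"ay": 0,"az": 0,"dx": 0,"dy": 0,"dz": 0,"claw": 30},{"ax": 0,"ay": 0,"az": 0,"dx": 0,"dy": 0,"dz": 0,"claw": 10},{"ax": 0,"ay": 0,"az": 0,"dx": 0,"dy": 0,"dz": 0,"claw": 10},{"ax": 0,"ay": 0,"az": 0,"dx": 0,"dy": 0,"dz": 0,"claw": 10},{"ax": 0,"ay": 0,"az": 0,"dx": 0,"dy": 0,"dz": 0,"claw": 10},{"ax": 0,"ay": 0,"az": 0,"dx": 0,"dy": 0,"dz": 0,"claw": 10}]'

```text
time_s: 4.25
tcp_pos: [0.6765, -0.1196, 0.0709]
ee_rot: [[-1.0, 0.0, 0.001], [0.0, 1.0, 0.0], [-0.001, 0.0, -1.0]]
wrist_force: [-0.5, 0.0, -0.3]
gripper_width: 0.445
gripper_force: 0.0
```

>>> play_rows --steps '[{"ax": 0,"ay": 0,"az": 0,"dx": 0,"dy": 0,"dz": 0,"claw": 10},{"ax": 0,"ay": 0,"az": 0,"dx": 0,"dy": 0,"dz": 0,"claw": 10},{"ax": 0,"ay": 0,"az": 0,"dx": 0,"dy": 0,"dz": 0,"claw": 10},{"ax": 0,"ay": 0,"az": 0,"dx": 0,"dy": 0,"dz": 0,"claw": 10},{"ax": 0,"ay": 0,"az": 0,"dx": 0,"dy": 0,"dz": 0,"claw": 10},{"ax": 0,"ay": 0,"az": 0,"dx": 0,"dy": 0,"dz": 0,"claw": 10}]'

```text
time_s: 4.85
tcp_pos: [0.6764, -0.1196, 0.0705]
ee_rot: [[-1.0, 0.001, -0.0], [0.001, 1.0, 0.0], [0.0, 0.0, -1.0]]
wrist_force: [0.3, 0.4, 1.1]
gripper_width: 0.219
gripper_force: 30.0
```

>>> play_rows --steps '[{"ax": 0,"ay": 0,"az": 0,"dx": 0,"dy": 0,"dz": -20,"claw": 10},{"ax": 0,"ay": 0,"az": 0,"dx": 0,"dy": 0,"dz": -40,"claw": 10},{"ax": 0,"ay": 0,"az": 0,"dx": 20,"dy": -25,"dz": -10,"claw": 10},{"ax": 0,"ay": 0,"az": 0,"dx": 26,"dy": -33,"dz": 0,"claw": 10},{"ax": 0,"ay": 0,"az": 0,"dx": 30,"dy": -38,"dz": 0,"claw": 10},{"ax": 0,"ay": 0,"az": 0,"dx": 30,"dy": -38,"dz": 0,"claw": 10},{"ax": 0,"ay": 0,"az": 0,"dx": 26,"dy": -33,"dz": 0,"claw": 10},{"ax": 0,"ay": 0,"az": 0,"dx": 24.7,"dy": -29,"dz": 0,"claw": 10},{"ax": 0,"ay": 0,"az": 0,"dx": 0,"dy": 0,"dz": 10,"claw": 10},{"ax": 0,"ay": 0,"az": 0,"dx": 0,"dy": 0,"dz": 0,"claw": 10},{"ax": 0,"ay": 0,"az": 0,"dx": 0,"dy": 0,"dz": 0,"claw": 10}]'

```text
time_s: 5.95
tcp_pos: [0.52, -0.3151, 0.1303]
ee_rot: [[-1.0, -0.0, -0.0], [-0.0, 1.0, 0.0], [0.0, 0.0, -1.0]]
wrist_force: [-0.3, -0.0, 0.1]
gripper_width: 0.227
gripper_force: 30.0
```

Run:
```python
from station import *
from m import *
import pickle
s=sense();print(np.round(s["tcp_pos"],4));D={}
for k in("scene","side"):
    c=capture(k);D[k]=c
    q=np.array(c["rotation"]).T@(np.array([.5195,-.316,.06])-c["xyz"]);u,v=int(c["fx"]*q[0]/q[2]+c["cx"]),int(c["fy"]*q[1]/q[2]+c["cy"])
    print(k,u,v);im=c["frame"][v-50:v+40,u-60:u+60];D[k+"c"]=cv2.resize(im,None,fx=5,fy=5,interpolation=cv2.INTER_CUBIC)[:, :]
    p=cloud(c).reshape(-1,3);m=(p[:,2]>.062)&(p[:,2]<.098)&(np.hypot(p[:,0]-.5195,p[:,1]+.316)<.02);Q=p[m]
    # surface points of the tube: fit circle r=10 mm by least squares
    from scipy.optimize import least_squares
    r=least_squares(lambda a:np.hypot(Q[:,0]-a[0],Q[:,1]-a[1])-.01,[.5195,-.316],loss="soft_l1",f_scale=.001)
    print("tube",m.sum(),np.round(r.x*1000,1),"zmin",np.round(p[(p[:,2]>.048)&(np.hypot(*(p[:,:2]-r.x).T)<.013)][:,2].min(),4))
pickle.dump(D,open("c2.pkl","wb"))
cv2.imwrite("pics/t1.png",np.vstack([D["scenec"],D["sidec"]])[:,:][:, :].copy()) if 0 else cv2.imwrite("pics/t1.png",cv2.resize(np.hstack([D["scenec"],D["sidec"]]),(800,300)))
```

```text
[ 0.52   -0.3151  0.1303]
scene 215 165
tube 149 [ 521.1 -316.4] zmin 0.0589
side 388 165
tube 123 [ 520.1 -313.8] zmin 0.0582
```

View pics/t1.png

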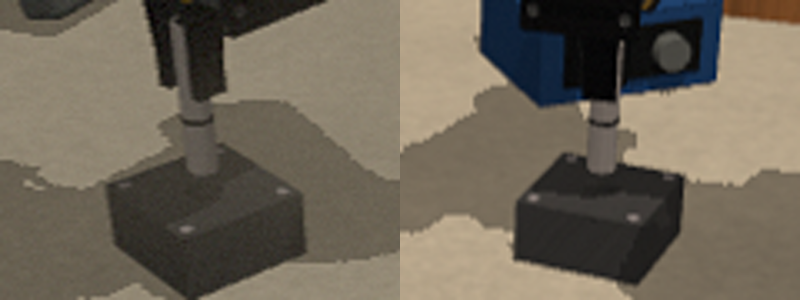

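Both crops show the tube's foot hanging just over the middle of the stand, about 1 mm off in +y. I correct that and lower it.

>>> play_rows --steps '[{"ax": 0,"ay": 0,"az": 0,"dx": 0.2,"dy": -1.1,"dz": 4,"claw": 10},{"ax": 0,"ay": 0,"az": 0,"dx": 0,"dy": 0,"dz": 5,"claw": 10},{"ax": 0,"ay": 0,"az": 0,"dx": 0,"dy": 0,"dz": 5,"claw": 10},{"ax": 0,"ay": 0,"az": 0,"dx": 0,"dy": 0,"dz": 4,"claw": 10},{"ax": 0,"ay": 0,"az": 0,"dx": 0,"dy": 0,"dz": 3,"claw": 10},{"ax": 0,"ay": 0,"az": 0,"dx": 0,"dy": 0,"dz": 3,"claw": 10},{"ax": 0,"ay": 0,"az": 0,"dx": 0,"dy": 0,"dz": 0,"claw": 10}]'

```text
time_s: 6.75
tcp_pos: [0.5191, -0.3166, 0.106]
ee_rot: [[-1.0, 0.001, -0.001], [0.001, 1.0, 0.0], [0.001, 0.0, -1.0]]
wrist_force: [-0.2, 0.2, -0.5]
gripper_width: 0.22
gripper_force: 30.0
```

>>> play_rows --steps '[{"ax": 0,"ay": 0,"az": 0,"dx": 0,"dy": 0,"dz": 5,"claw": 10},{"ax": 0,"ay": 0,"az": 0,"dx": 0,"dy": 0,"dz": 5,"claw": 10},{"ax": 0,"ay": 0,"az": 0,"dx": 0,"dy": 0,"dz": 5,"claw": 10},{"ax": 0,"ay": 0,"az": 0,"dx": 0,"dy": 0,"dz": 5,"claw": 10},{"ax": 0,"ay": 0,"az": 0,"dx": 0,"dy": 0,"dz": 3,"claw": 10},{"ax": 0,"ay": 0,"az": 0,"dx": 0,"dy": 0,"dz": 1,"claw": 10},{"ax": 0,"ay": 0,"az": 0,"dx": 0,"dy": 0,"dz": 0,"claw": 10}]'

```text
time_s: 7.45
tcp_pos: [0.5193, -0.3167, 0.0824]
ee_rot: [[-1.0, 0.001, -0.0], [0.001, 1.0, 0.0], [0.0, 0.0, -1.0]]
wrist_force: [0.3, -0.3, -0.5]
gripper_width: 0.22
gripper_force: 30.0
```

>>> play_rows --steps '[{"ax": 0,"ay": 0,"az": 0,"dx": 0,"dy": 0,"dz": 1.5,"claw": 10},{"ax": 0,"ay": 0,"az": 0,"dx": 0,"dy": 0,"dz": 0.3,"claw": 10},{"ax": 0,"ay": 0,"az": 0,"dx": 0,"dy": 0,"dz": 0,"claw": 87},{"ax": 0,"ay": 0,"az": 0,"dx": 0,"dy": 0,"dz": 0,"claw": 87},{"ax": 0,"ay": 0,"az": 0,"dx": 0,"dy": 0,"dz": 0,"claw": 87},{"ax": 0,"ay": 0,"az": 0,"dx": 0,"dy": 0,"dz": 0,"claw": 87},{"ax": 0,"ay": 0,"az": 0,"dx": 0,"dy": 0,"dz": -20,"claw": 87},{"ax": 0,"ay": 0,"az": 0,"dx": 0,"dy": 0,"dz": -40,"claw": 87},{"ax": 0,"ay": 0,"az": 0,"dx": 0,"dy": 0,"dz": -40,"claw": 87},{"ax": 0,"ay": 0,"az": 0,"dx": 0,"dy": 0,"dz": -20,"claw": 87},{"ax": 0,"ay": 0,"az": 0,"dx": 0,"dy": 0,"dz": 0,"claw": 87}]'

```text
time_s: 8.55
tcp_pos: [0.5212, -0.3175, 0.2051]
ee_rot: [[-1.0, 0.0, 0.008], [0.0, 1.0, -0.003], [-0.008, -0.003, -1.0]]
wrist_force: [0.8, -0.3, 0.0]
gripper_width: 0.945
gripper_force: 0.0
```

Run:
```python
from station import *
from m import *
s=sense();print(np.round(s["tcp_pos"],4),s["gripper_width"])
for k in("scene","side"):
    c=capture(k);print(k,top(c,(.52,-.316),.11,.025,.006)); p=cloud(c).reshape(-1,3);m=np.hypot(p[:,0]-.52,p[:,1]+.316)<.02;z=p[m][:,2];print(np.round(z[(z<.14)].max(),4))
```

```text
[ 0.5212 -0.3175  0.2051] 0.94538889003973
scene (np.int64(59), 'rect', array([ 521.8, -316.6]), array([20.6, 19. ]), 55.9, 'circ', array([ 519.8, -316.5]), 11.5, 'mean', array([ 522.8, -315. ], dtype=float32))
0.1114
side (np.int64(40), 'rect', array([ 518.4, -311.1]), array([15.7, 20.3]), 13.8, 'circ', array([ 518.6, -311.8]), 11.4, 'mean', array([ 518.4, -311.2], dtype=float32))
0.1113
```

>>> play_rows --steps '[{"ax": 0,"ay": 0,"az": 0,"dx": 4,"dy": 30,"dz": 0,"claw": 87},{"ax": 0,"ay": 0,"az": 0,"dx": 5,"dy": 40,"dz": 0,"claw": 87},{"ax": 0,"ay": 0,"az": 0,"dx": 5,"dy": 40,"dz": 0,"claw": 87},{"ax": 0,"ay": 0,"az": 0,"dx": 5,"dy": 40,"dz": 0,"claw": 87},{"ax": 0,"ay": 0,"az": 0,"dx": 5,"dy": 40,"dz": 0,"claw": 87},{"ax": 0,"ay": 0,"az": 0,"dx": 5,"dy": 40,"dz": 0,"claw": 87},{"ax": 0,"ay": 0,"az": 0,"dx": 5,"dy": 40,"dz": 0,"claw": 87},{"ax": 0,"ay": 0,"az": 0,"dx": 5,"dy": 40,"dz": 0,"claw": 87},{"ax": 0,"ay": 0,"az": 0,"dx": 5,"dy": 40,"dz": 0,"claw": 87},{"ax": 0,"ay": 0,"az": 0,"dx": 4,"dy": 40,"dz": 10,"claw": 87},{"ax": 0,"ay": 0,"az": 0,"dx": 0,"dy": 0,"dz": 40,"claw": 87},{"ax": 0,"ay": 0,"az": 0,"dx": 0,"dy": 0,"dz": 40,"claw": 87},{"ax": 0,"ay": 0,"az": 0,"dx": 0,"dy": 0,"dz": 0,"claw": 87},{"ax": 0,"ay": 0,"az": 0,"dx": 0,"dy": 0,"dz": 0,"claw": 87}]'

```text
time_s: 10.05
tcp_pos: [0.4713, 0.0729, 0.1102]
ee_rot: [[-1.0, 0.0, -0.003], [0.0, 1.0, -0.002], [0.003, -0.002, -1.0]]
wrist_force: [0.3, -0.3, 1.5]
gripper_width: 1.002
gripper_force: 0.0
```

>>> play_rows --steps '[{"ax": 0,"ay": 0,"az": 0,"dx": 0.2,"dy": 0.3,"dz": 30,"claw": 87},{"ax": 0,"ay": 0,"az": 0,"dx": 0,"dy": 0,"dz": 30,"claw": 87},{"ax": 0,"ay": 0,"az": 0,"dx": 0,"dy": 0,"dz": 20,"claw": 87},{"ax": 0,"ay": 0,"az": 0,"dx": 0,"dy": 0,"dz": 10.5,"claw": 70},{"ax": 0,"ay": 0,"az": 0,"dx": 0,"dy": 0,"dz": 0,"claw": 50},{"ax": 0,"ay": 0,"az": 0,"dx": 0,"dy": 0,"dz": 0,"claw": 50},{"ax": 0,"ay": 0,"az": 0,"dx": 0,"dy": 0,"dz": 0,"claw": 50},{"ax": 0,"ay": 0,"az": 0,"dx": 0,"dy": 0,"dz": 0,"claw": 50},{"ax": 0,"ay": 0,"az": 0,"dx": 0,"dy": 0,"dz": 0,"claw": 50},{"ax": 0,"ay": 0,"az": 0,"dx": 0,"dy": 0,"dz": 0,"claw": 50},{"ax": 0,"ay": 0,"az": 0,"dx": 0,"dy": 0,"dz": 0,"claw": 50}]'

```text
time_s: 11.15
tcp_pos: [0.4725, 0.074, 0.0217]
ee_rot: [[-1.0, 0.0, 0.003], [0.0, 1.0, 0.001], [-0.003, 0.001, -1.0]]
wrist_force: [0.2, -1.6, 6.3]
gripper_width: 0.717
gripper_force: 29.9
```

>>> play_rows --steps '[{"ax": 0,"ay": 0,"az": 0,"dx": 0,"dy": 0,"dz": -20,"claw": 50},{"ax": 0,"ay": 0,"az": 0,"dx": 0,"dy": 0,"dz": -40,"claw": 50},{"ax": 0,"ay": 0,"az": 0,"dx": 0,"dy": 0,"dz": -40,"claw": 50},{"ax": 0,"ay": 0,"az": 0,"dx": 0,"dy": 0,"dz": -30,"claw": 50},{"ax": 0,"ay": 0,"az": 0,"dx": -4,"dy": -20,"dz": 0,"claw": 50},{"ax": 0,"ay": 0,"az": 0,"dx": -4,"dy": -35,"dz": 0,"claw": 50},{"ax": 0,"ay": 0,"az": 0,"dx": -4,"dy": -35,"dz": 0,"claw": 50},{"ax": 0,"ay": 0,"az": 0,"dx": -4,"dy": -35,"dz": 0,"claw": 50},{"ax": 0,"ay": 0,"az": 0,"dx": -4,"dy": -35,"dz": 0,"claw": 50},{"ax": 0,"ay": 0,"az": 0,"dx": -4,"dy": -35,"dz": 0,"claw": 50},{"ax": 0,"ay": 0,"az": 0,"dx": -4,"dy": -35,"dz": 0,"claw": 50},{"ax": 0,"ay": 0,"az": 0,"dx": -4,"dy": -35,"dz": 0,"claw": 50},{"ax": 0,"ay": 0,"az": 0,"dx": -4,"dy": -35,"dz": 0,"claw": 50},{"ax": 0,"ay": 0,"az": 0,"dx": -4,"dy": -35,"dz": 0,"claw": 50},{"ax": 0,"ay": 0,"az": 0,"dx": -4,"dy": -35,"dz": 0,"claw": 50},{"ax": 0,"ay": 0,"az": 0,"dx": -4,"dy": -20,"dz": 0,"claw": 50},{"ax": 0,"ay": 0,"az": 0,"dx": 0,"dy": 0,"dz": 0,"claw": 50},{"ax": 0,"ay": 0,"az": 0,"dx": 0,"dy": 0,"dz": 0,"claw": 50}]'

```text
time_s: 12.95
tcp_pos: [0.5182, -0.3162, 0.1493]
ee_rot: [[-1.0, 0.002, -0.002], [0.002, 1.0, 0.001], [0.002, 0.001, -1.0]]
wrist_force: [-0.3, -0.3, -3.8]
gripper_width: 0.719
gripper_force: 29.9
```

Run:
```python
from station import *
from m import *
s=sense();print(np.round(s["tcp_pos"],4),s["gripper_width"],np.round(s["wrist_force"],1))
for k in("scene","side","wrist"):
    c=capture(k);cv2.imwrite(f"pics/r1{k}.png",c["frame"])
    p=cloud(c).reshape(-1,3);m=(p[:,2]>.115)&(p[:,2]<.16)&(np.hypot(p[:,0]-.52,p[:,1]+.316)<.045);q=p[m]
    print(k,m.sum(),np.round(np.percentile(q,[0,50,100],0),4).tolist() if m.sum() else "")
a=cv2.imread("pics/r1scene.png")[80:230,130:330];b=cv2.imread("pics/r1side.png")[80:230,290:490]
cv2.imwrite("pics/r1.png",cv2.resize(np.hstack([a,b]),(800,300)))
```

```text
[ 0.5182 -0.3162  0.1493] 0.7185885191998093 [-0.3 -0.3 -3.8]
scene 524 [[0.5019, -0.3581, 0.1274], [0.5352, -0.2967, 0.1469], [0.5514, -0.2741, 0.16]]
side 390 [[0.4836, -0.3357, 0.1264], [0.5084, -0.2889, 0.1453], [0.5482, -0.2711, 0.1599]]
wrist 3876 [[0.4838, -0.3551, 0.1283], [0.4917, -0.3148, 0.1485], [0.5322, -0.2744, 0.16]]
```

View pics/r1.png

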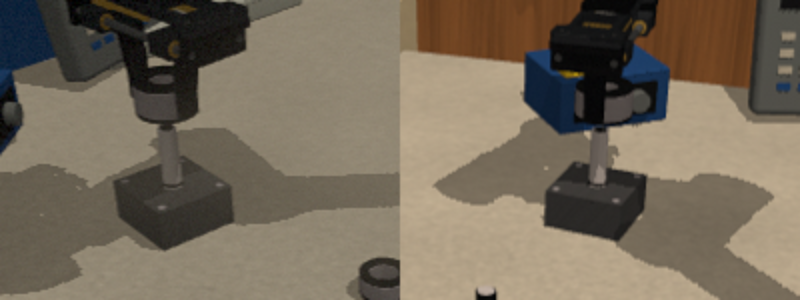

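The tube stands in the bore down to its ring, and the reel hangs level above it. I lower the reel.

>>> play_rows --steps '[{"ax": 0,"ay": 0,"az": 0,"dx": -1,"dy": 0,"dz": 8,"claw": 50},{"ax": 0,"ay": 0,"az": 0,"dx": 0,"dy": 0,"dz": 10,"claw": 50},{"ax": 0,"ay": 0,"az": 0,"dx": 0,"dy": 0,"dz": 12,"claw": 50},{"ax": 0,"ay": 0,"az": 0,"dx": 0,"dy": 0,"dz": 15,"claw": 50},{"ax": 0,"ay": 0,"az": 0,"dx": 0,"dy": 0,"dz": 15,"claw": 50},{"ax": 0,"ay": 0,"az": 0,"dx": 0,"dy": 0,"dz": 10,"claw": 50},{"ax": 0,"ay": 0,"az": 0,"dx": 0,"dy": 0,"dz": 6,"claw": 50},{"ax": 0,"ay": 0,"az": 0,"dx": 0,"dy": 0,"dz": 3,"claw": 50},{"ax": 0,"ay": 0,"az": 0,"dx": 0,"dy": 0,"dz": 1,"claw": 50},{"ax": 0,"ay": 0,"az": 0,"dx": 0,"dy": 0,"dz": 0,"claw": 50},{"ax": 0,"ay": 0,"az": 0,"dx": 0,"dy": 0,"dz": 0,"claw": 50}]'

```text
time_s: 14.2
tcp_pos: [0.5206, -0.3165, 0.0709]
ee_rot: [[-1.0, 0.001, 0.001], [0.001, 1.0, -0.0], [-0.001, -0.0, -1.0]]
wrist_force: [-0.4, 0.1, -2.2]
gripper_width: 0.718
gripper_force: 29.9
```

>>> play_rows --steps '[{"ax": 0,"ay": 0,"az": 0,"dx": 0,"dy": 0,"dz": 1.5,"claw": 50},{"ax": 0,"ay": 0,"az": 0,"dx": 0,"dy": 0,"dz": 1.5,"claw": 50},{"ax": 0,"ay": 0,"az": 0,"dx": 0,"dy": 0,"dz": 0,"claw": 50},{"ax": 0,"ay": 0,"az": 0,"dx": 0,"dy": 0,"dz": 0,"claw": 50}]'

```text
time_s: 14.6
tcp_pos: [0.5201, -0.3164, 0.0672]
ee_rot: [[-1.0, 0.001, -0.0], [0.001, 1.0, -0.0], [0.0, -0.0, -1.0]]
wrist_force: [0.3, 0.3, -1.4]
gripper_width: 0.722
gripper_force: 29.9
```

>>> play_rows --steps '[{"ax": 0,"ay": 0,"az": 0,"dx": 0,"dy": 0,"dz": 0.7,"claw": 50},{"ax": 0,"ay": 0,"az": 0,"dx": 0,"dy": 0,"dz": 0,"claw": 87},{"ax": 0,"ay": 0,"az": 0,"dx": 0,"dy": 0,"dz": 0,"claw": 87},{"ax": 0,"ay": 0,"az": 0,"dx": 0,"dy": 0,"dz": 0,"claw": 87},{"ax": 0,"ay": 0,"az": 0,"dx": 0,"dy": 0,"dz": 0,"claw": 87},{"ax": 0,"ay": 0,"az": 0,"dx": 0,"dy": 0,"dz": 0,"claw": 87},{"ax": 0,"ay": 0,"az": 0,"dx": 0,"dy": 0,"dz": 0,"claw": 87},{"ax": 0,"ay": 0,"az": 0,"dx": 0,"dy": 0,"dz": -20,"claw": 87},{"ax": 0,"ay": 0,"az": 0,"dx": 0,"dy": 0,"dz": -40,"claw": 87},{"ax": 0,"ay": 0,"az": 0,"dx": 0,"dy": 0,"dz": -40,"claw": 87},{"ax": 0,"ay": 0,"az": 0,"dx": 0,"dy": 0,"dz": -30,"claw": 87},{"ax": 0,"ay": 0,"az": 0,"dx": 7,"dy": 36,"dz": 0,"claw": 87},{"ax": 0,"ay": 0,"az": 0,"dx": 7,"dy": 36,"dz": 0,"claw": 87},{"ax": 0,"ay": 0,"az": 0,"dx": 7,"dy": 36,"dz": 0,"claw": 87},{"ax": 0,"ay": 0,"az": 0,"dx": 7,"dy": 36,"dz": 0,"claw": 87},{"ax": 0,"ay": 0,"az": 0,"dx": 7,"dy": 36,"dz": 0,"claw": 87},{"ax": 0,"ay": 0,"az": 0,"dx": 7,"dy": 36,"dz": 0,"claw": 87},{"ax": 0,"ay": 0,"az": 0,"dx": 7,"dy": 38,"dz": 0,"claw": 87},{"ax": 0,"ay": 0,"az": 0,"dx": 0,"dy": 0,"dz": 0,"claw": 87},{"ax": 0,"ay": 0,"az": 0,"dx": 0,"dy": 0,"dz": 0,"claw": 87}]'

```text
time_s: 16.6
tcp_pos: [0.4713, -0.0617, 0.1969]
ee_rot: [[-1.0, -0.002, 0.001], [-0.002, 1.0, -0.0], [-0.001, -0.0, -1.0]]
wrist_force: [-0.0, -0.6, 0.6]
gripper_width: 1.002
gripper_force: 0.0
```

Run:
```python
from station import *
from m import *
s=sense();print(np.round(s["tcp_pos"],4),s["gripper_width"])
for k in("scene","side"):
    c=capture(k);print(k,"reel",top(c,(.52,-.316),.081,.05),"tube",top(c,(.52,-.316),.11,.03,.005));print(" narrow",top(c,(.4705,-.062),.024,.04))
```

```text
[ 0.4713 -0.0617  0.1969] 1.0019368261996169
scene reel (np.int64(295), 'rect', array([ 521.6, -316.1]), array([61.7, 61.9]), 49.6, 'circ', array([ 520.6, -316.8]), 32.9, 'mean', array([ 524.5, -311.6], dtype=float32)) tube (np.int64(54), 'rect', array([ 522.4, -315.7]), array([18.7, 18.8]), 46.3, 'circ', array([ 522.8, -316.5]), 10.9, 'mean', array([ 522.5, -315.1], dtype=float32))
 narrow (np.int64(228), 'rect', array([473.1, -63.7]), array([48.3, 47.2]), 38.1, 'circ', array([472.5, -64.4]), 25.9, 'mean', array([473.5, -62.8], dtype=float32))
side reel (np.int64(150), 'rect', array([ 506.4, -311.3]), array([40.5, 60.8]), 13.8, 'circ', array([ 512.9, -310.3]), 32.5, 'mean', array([ 506. , -307.1], dtype=float32)) tube 0
 narrow (np.int64(210), 'rect', array([470.2, -60.4]), array([46.6, 52.9]), 13.7, 'circ', array([469.7, -60.4]), 27.2, 'mean', array([469.6, -59.4], dtype=float32))
```

>>> play_rows --steps '[{"ax": 0,"ay": 0,"az": 0,"dx": 0.4,"dy": -0.3,"dz": 40,"claw": 87},{"ax": 0,"ay": 0,"az": 0,"dx": 0,"dy": 0,"dz": 45,"claw": 87},{"ax": 0,"ay": 0,"az": 0,"dx": 0,"dy": 0,"dz": 40,"claw": 75},{"ax": 0,"ay": 0,"az": 0,"dx": 0,"dy": 0,"dz": 30,"claw": 65},{"ax": 0,"ay": 0,"az": 0,"dx": 0,"dy": 0,"dz": 18,"claw": 65},{"ax": 0,"ay": 0,"az": 0,"dx": 0,"dy": 0,"dz": 7,"claw": 65},{"ax": 0,"ay": 0,"az": 0,"dx": 0,"dy": 0,"dz": 0,"claw": 35},{"ax": 0,"ay": 0,"az": 0,"dx": 0,"dy": 0,"dz": 0,"claw": 35},{"ax": 0,"ay": 0,"az": 0,"dx": 0,"dy": 0,"dz": 0,"claw": 35},{"ax": 0,"ay": 0,"az": 0,"dx": 0,"dy": 0,"dz": 0,"claw": 35},{"ax": 0,"ay": 0,"az": 0,"dx": 0,"dy": 0,"dz": 0,"claw": 35},{"ax": 0,"ay": 0,"az": 0,"dx": 0,"dy": 0,"dz": 0,"claw": 35},{"ax": 0,"ay": 0,"az": 0,"dx": 0,"dy": 0,"dz": 0,"claw": 35},{"ax": 0,"ay": 0,"az": 0,"dx": 0,"dy": 0,"dz": 0,"claw": 35},{"ax": 0,"ay": 0,"az": 0,"dx": 0,"dy": 0,"dz": 0,"claw": 35}]'

```text
time_s: 18.2
tcp_pos: [0.4715, -0.0627, 0.0172]
ee_rot: [[-1.0, 0.0, 0.001], [0.0, 1.0, -0.0], [-0.001, -0.0, -1.0]]
wrist_force: [0.0, -2.4, 5.4]
gripper_width: 0.564
gripper_force: 30.1
```

>>> play_rows --steps '[{"ax": 0,"ay": 0,"az": 0,"dx": 0,"dy": 0,"dz": -20,"claw": 35},{"ax": 0,"ay": 0,"az": 0,"dx": 0,"dy": 0,"dz": -40,"claw": 35},{"ax": 0,"ay": 0,"az": 0,"dx": 0,"dy": 0,"dz": -40,"claw": 35},{"ax": 0,"ay": 0,"az": 0,"dx": 0,"dy": 0,"dz": -30,"claw": 35},{"ax": 0,"ay": 0,"az": 0,"dx": -4,"dy": -22,"dz": 0,"claw": 35},{"ax": 0,"ay": 0,"az": 0,"dx": -7,"dy": -35,"dz": 0,"claw": 35},{"ax": 0,"ay": 0,"az": 0,"dx": -7,"dy": -35,"dz": 0,"claw": 35},{"ax": 0,"ay": 0,"az": 0,"dx": -7,"dy": -35,"dz": 0,"claw": 35},{"ax": 0,"ay": 0,"az": 0,"dx": -7,"dy": -35,"dz": 0,"claw": 35},{"ax": 0,"ay": 0,"az": 0,"dx": -7,"dy": -35,"dz": 0,"claw": 35},{"ax": 0,"ay": 0,"az": 0,"dx": -7,"dy": -35,"dz": 0,"claw": 35},{"ax": 0,"ay": 0,"az": 0,"dx": -3,"dy": -22,"dz": 0,"claw": 35},{"ax": 0,"ay": 0,"az": 0,"dx": 0,"dy": 0,"dz": 0,"claw": 35},{"ax": 0,"ay": 0,"az": 0,"dx": 0,"dy": 0,"dz": 0,"claw": 35}]'

```text
time_s: 19.6
tcp_pos: [0.5189, -0.3163, 0.1453]
ee_rot: [[-1.0, 0.002, -0.002], [0.002, 1.0, 0.002], [0.002, 0.002, -1.0]]
wrist_force: [-0.9, 0.0, -1.4]
gripper_width: 0.566
gripper_force: 30.1
```

Run:
```python
from station import *
from m import *
s=sense();print(np.round(s["tcp_pos"],4),s["gripper_width"],np.round(s["wrist_force"],1))
for k in("scene","side","wrist"):
    c=capture(k)
    p=cloud(c).reshape(-1,3);m=(p[:,2]>.115)&(p[:,2]<.155)&(np.hypot(p[:,0]-.52,p[:,1]+.316)<.04);q=p[m]
    print(k,m.sum(),np.round(np.percentile(q,[0,50,100],0),4).tolist() if m.sum() else "")
```

```text
[ 0.5189 -0.3163  0.1453] 0.5662297098121908 [-0.9  0.  -1.4]
scene 465 [[0.504, -0.3497, 0.1274], [0.5309, -0.3068, 0.1449], [0.5444, -0.281, 0.155]]
side 305 [[0.4926, -0.3479, 0.1273], [0.51, -0.2959, 0.1448], [0.5408, -0.2765, 0.1547]]
wrist 8553 [[0.4916, -0.3485, 0.1288], [0.5063, -0.3146, 0.1522], [0.5419, -0.2811, 0.155]]
```

>>> play_rows --steps '[{"ax": 0,"ay": 0,"az": 0,"dx": -1.2,"dy": 0,"dz": 8,"claw": 35},{"ax": 0,"ay": 0,"az": 0,"dx": 0,"dy": 0,"dz": 10,"claw": 35},{"ax": 0,"ay": 0,"az": 0,"dx": 0,"dy": 0,"dz": 10,"claw": 35},{"ax": 0,"ay": 0,"az": 0,"dx": 0,"dy": 0,"dz": 9,"claw": 35},{"ax": 0,"ay": 0,"az": 0,"dx": 0,"dy": 0,"dz": 5,"claw": 35},{"ax": 0,"ay": 0,"az": 0,"dx": 0,"dy": 0,"dz": 3,"claw": 35},{"ax": 0,"ay": 0,"az": 0,"dx": 0,"dy": 0,"dz": 0,"claw": 35},{"ax": 0,"ay": 0,"az": 0,"dx": 0,"dy": 0,"dz": 0,"claw": 35}]'

```text
time_s: 20.55
tcp_pos: [0.5212, -0.3168, 0.1018]
ee_rot: [[-1.0, 0.001, 0.001], [0.001, 1.0, -0.0], [-0.001, -0.0, -1.0]]
wrist_force: [-1.0, -0.1, -1.0]
gripper_width: 0.566
gripper_force: 30.1
```

>>> play_rows --steps '[{"ax": 0,"ay": 0,"az": 0,"dx": 0,"dy": 0,"dz": 2,"claw": 35},{"ax": 0,"ay": 0,"az": 0,"dx": 0,"dy": 0,"dz": 1.2,"claw": 35},{"ax": 0,"ay": 0,"az": 0,"dx": 0,"dy": 0,"dz": 0,"claw": 35},{"ax": 0,"ay": 0,"az": 0,"dx": 0,"dy": 0,"dz": 0,"claw": 35}]'

```text
time_s: 20.95
tcp_pos: [0.521, -0.3167, 0.0984]
ee_rot: [[-1.0, 0.001, 0.0], [0.001, 1.0, -0.0], [-0.0, -0.0, -1.0]]
wrist_force: [-0.7, -0.3, -1.6]
gripper_width: 0.567
gripper_force: 30.1
```

>>> play_rows --steps '[{"ax": 0,"ay": 0,"az": 0,"dx": 0,"dy": 0,"dz": 0.3,"claw": 35},{"ax": 0,"ay": 0,"az": 0,"dx": 0,"dy": 0,"dz": 0,"claw": 87},{"ax": 0,"ay": 0,"az": 0,"dx": 0,"dy": 0,"dz": 0,"claw": 87},{"ax": 0,"ay": 0,"az": 0,"dx": 0,"dy": 0,"dz": 0,"claw": 87},{"ax": 0,"ay": 0,"az": 0,"dx": 0,"dy": 0,"dz": 0,"claw": 87},{"ax": 0,"ay": 0,"az": 0,"dx": 0,"dy": 0,"dz": 0,"claw": 87},{"ax": 0,"ay": 0,"az": 0,"dx": 0,"dy": 0,"dz": 0,"claw": 87},{"ax": 0,"ay": 0,"az": 0,"dx": 0,"dy": 0,"dz": -20,"claw": 87},{"ax": 0,"ay": 0,"az": 0,"dx": 0,"dy": 0,"dz": -40,"claw": 87},{"ax": 0,"ay": 0,"az": 0,"dx": 0,"dy": 0,"dz": -40,"claw": 87},{"ax": 0,"ay": 0,"az": 0,"dx": -18,"dy": 35,"dz": 0,"claw": 87},{"ax": 0,"ay": 0,"az": 0,"dx": -18,"dy": 35,"dz": 0,"claw": 87},{"ax": 0,"ay": 0,"az": 0,"dx": -18,"dy": 35,"dz": 0,"claw": 87},{"ax": 0,"ay": 0,"az": 0,"dx": -18,"dy": 35,"dz": 0,"claw": 87},{"ax": 0,"ay": 0,"az": 0,"dx": -18,"dy": 35,"dz": 0,"claw": 87},{"ax": 0,"ay": 0,"az": 0,"dx": -18,"dy": 35,"dz": 0,"claw": 87},{"ax": 0,"ay": 0,"az": 0,"dx": -18,"dy": 35,"dz": 0,"claw": 87},{"ax": 0,"ay": 0,"az": 0,"dx": -18,"dy": 36,"dz": 0,"claw": 87},{"ax": 0,"ay": 0,"az": 0,"dx": -18,"dy": 36,"dz": 0,"claw": 87},{"ax": 0,"ay": 0,"az": 0,"dx": 0,"dy": 0,"dz": 0,"claw": 87}]'

```text
time_s: 22.95
tcp_pos: [0.6849, 0.0046, 0.1972]
ee_rot: [[-1.0, -0.004, 0.001], [-0.004, 1.0, 0.0], [-0.001, 0.0, -1.0]]
wrist_force: [-1.4, -0.5, -0.7]
gripper_width: 1.0
gripper_force: 0.0
```

Run:
```python
from station import *
from m import *
s=sense();print(np.round(s["tcp_pos"],4),s["gripper_width"])
for k in("scene","side"):
    c=capture(k);cv2.imwrite(f"pics/n1{k}.png",c["frame"]);print(k,"narrow",top(c,(.52,-.316),.105,.04,.003),"tube",top(c,(.52,-.316),.112,.02,.003))
    if k=="side": print(top(c,(.682,0),.04,.05))
a=cv2.imread("pics/n1scene.png")[80:230,130:330];b=cv2.imread("pics/n1side.png")[80:230,290:490]
cv2.imwrite("pics/n1.png",cv2.resize(np.hstack([a,b]),(800,300)))
```

```text
[0.6849 0.0046 0.1972] 1.0000636857892697
scene narrow (np.int64(10), 'rect', array([ 542.7, -312. ]), array([ 4.5, 20.7]), 19.6, 'circ', array([ 543.3, -311.7]), 10.5, 'mean', array([ 543.6, -312.4], dtype=float32)) tube 0
side narrow (np.int64(126), 'rect', array([ 519.5, -313.2]), array([47.6, 49.9]), 72.5, 'circ', array([ 516.6, -313.4]), 27.7, 'mean', array([ 517.7, -309.7], dtype=float32)) tube (np.int64(15), 'rect', array([ 519. , -313.4]), array([15.6, 17.3]), 13.3, 'circ', array([ 517. , -313.9]), 10.4, 'mean', array([ 518.4, -313.6], dtype=float32))
(np.int64(349), 'rect', array([682.2,   1.4]), array([53.9, 57.8]), 0.1, 'circ', array([681. ,   1.7]), 30.7, 'mean', array([681.3,   3.4], dtype=float32))
```

View pics/n1.png

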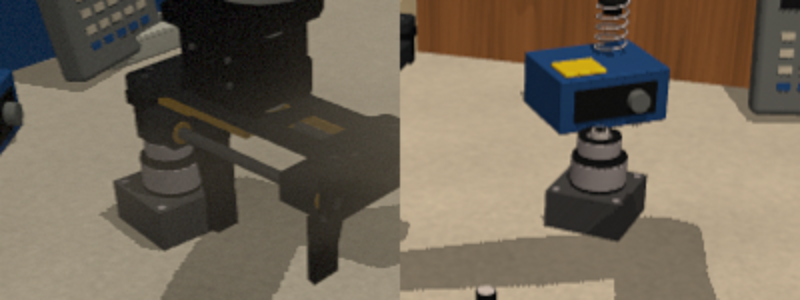

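The crops show both reels stacked flat on the stand with the tube's end standing out on top. Next comes the tin.

>>> play_rows --steps '[{"ax": 0,"ay": 0,"az": 0,"dx": 0,"dy": 0,"dz": 45,"claw": 87},{"ax": 0,"ay": 0,"az": 0,"dx": 0,"dy": 0,"dz": 45,"claw": 87},{"ax": 0,"ay": 0,"az": 0,"dx": 0,"dy": 0,"dz": 30,"claw": 87},{"ax": 0,"ay": 0,"az": 0,"dx": 0,"dy": 0,"dz": 0,"claw": 87},{"ax": 0,"ay": 0,"az": 0,"dx": 0,"dy": 0,"dz": 0,"claw": 87}]'

```text
time_s: 23.55
tcp_pos: [0.6834, -0.001, 0.0789]
ee_rot: [[-1.0, 0.001, 0.0], [0.001, 1.0, -0.001], [-0.0, -0.001, -1.0]]
wrist_force: [0.6, -0.6, 1.1]
gripper_width: 0.998
gripper_force: 0.0
```

>>> play_rows --steps '[{"ax": 0,"ay": 0,"az": 0,"dx": 0.5,"dy": 0.5,"dz": 30,"claw": 87},{"ax": 0,"ay": 0,"az": 0,"dx": 0,"dy": 0,"dz": 20,"claw": 87},{"ax": 0,"ay": 0,"az": 0,"dx": 0,"dy": 0,"dz": 10.5,"claw": 70},{"ax": 0,"ay": 0,"az": 0,"dx": 0,"dy": 0,"dz": 0,"claw": 40},{"ax": 0,"ay": 0,"az": 0,"dx": 0,"dy": 0,"dz": 0,"claw": 40},{"ax": 0,"ay": 0,"az": 0,"dx": 0,"dy": 0,"dz": 0,"claw": 40},{"ax": 0,"ay": 0,"az": 0,"dx": 0,"dy": 0,"dz": 0,"claw": 40},{"ax": 0,"ay": 0,"az": 0,"dx": 0,"dy": 0,"dz": 0,"claw": 40},{"ax": 0,"ay": 0,"az": 0,"dx": 0,"dy": 0,"dz": 0,"claw": 40},{"ax": 0,"ay": 0,"az": 0,"dx": 0,"dy": 0,"dz": 0,"claw": 40},{"ax": 0,"ay": 0,"az": 0,"dx": 0,"dy": 0,"dz": 0,"claw": 40},{"ax": 0,"ay": 0,"az": 0,"dx": 0,"dy": 0,"dz": 0,"claw": 40},{"ax": 0,"ay": 0,"az": 0,"dx": 0,"dy": 0,"dz": 0,"claw": 40}]'

```text
time_s: 24.85
tcp_pos: [0.6836, 0.0008, 0.0191]
ee_rot: [[-1.0, 0.0, 0.002], [0.0, 1.0, -0.0], [-0.002, -0.0, -1.0]]
wrist_force: [-0.9, -0.7, 6.1]
gripper_width: 0.619
gripper_force: 29.3
```

>>> play_rows --steps '[{"ax": 0,"ay": 0,"az": 0,"dx": 0,"dy": 0,"dz": -25,"claw": 40},{"ax": 0,"ay": 0,"az": 0,"dx": 0,"dy": 0,"dz": -40,"claw": 40},{"ax": 0,"ay": 0,"az": 0,"dx": 25,"dy": 26,"dz": 0,"claw": 40},{"ax": 0,"ay": 0,"az": 0,"dx": 25,"dy": 26,"dz": 0,"claw": 40},{"ax": 0,"ay": 0,"az": 0,"dx": 25,"dy": 26,"dz": 0,"claw": 40},{"ax": 0,"ay": 0,"az": 0,"dx": 25,"dy": 26,"dz": 0,"claw": 40},{"ax": 0,"ay": 0,"az": 0,"dx": 25,"dy": 26,"dz": 0,"claw": 40},{"ax": 0,"ay": 0,"az": 0,"dx": 25,"dy": 27,"dz": 0,"claw": 40},{"ax": 0,"ay": 0,"az": 0,"dx": 26,"dy": 27.5,"dz": 0,"claw": 40},{"ax": 0,"ay": 0,"az": 0,"dx": 0,"dy": 0,"dz": 0,"claw": 40}]'

```text
time_s: 25.85
tcp_pos: [0.5038, 0.1875, 0.0823]
ee_rot: [[-1.0, -0.004, -0.002], [-0.004, 1.0, -0.0], [0.002, -0.0, -1.0]]
wrist_force: [-0.1, -0.5, -0.7]
gripper_width: 0.622
gripper_force: 29.4
```

>>> play_rows --steps '[{"ax": 0,"ay": 0,"az": -8,"dx": 0,"dy": 0,"dz": 0,"claw": 40},{"ax": 0,"ay": 0,"az": -8,"dx": 0,"dy": 0,"dz": 0,"claw": 40},{"ax": 0,"ay": 0,"az": -8,"dx": 0,"dy": 0,"dz": 0,"claw": 40},{"ax": 0,"ay": 0,"az": -8,"dx": 0,"dy": 0,"dz": 0,"claw": 40},{"ax": 0,"ay": 0,"az": -8,"dx": 0,"dy": 0,"dz": 0,"claw": 40},{"ax": 0,"ay": 0,"az": -8,"dx": 0,"dy": 0,"dz": 0,"claw": 40},{"ax": 0,"ay": 0,"az": -8,"dx": 0,"dy": 0,"dz": 0,"claw": 40},{"ax": 0,"ay": 0,"az": -8,"dx": 0,"dy": 0,"dz": 0,"claw": 40},{"ax": 0,"ay": 0,"az": -8,"dx": 0,"dy": 0,"dz": 0,"claw": 40},{"ax": 0,"ay": 0,"az": -8,"dx": 0,"dy": 0,"dz": 0,"claw": 40},{"ax": 0,"ay": 0,"az": -8,"dx": 0,"dy": 0,"dz": 0,"claw": 40},{"ax": 0,"ay": 0,"az": -8,"dx": 0,"dy": 0,"dz": 0,"claw": 40},{"ax": 0,"ay": 0,"az": -7.5,"dx": 0,"dy": 0,"dz": 0,"claw": 40},{"ax": 0,"ay": 0,"az": 0,"dx": 0,"dy": 0,"dz": 20,"claw": 40},{"ax": 0,"ay": 0,"az": 0,"dx": 0,"dy": 0,"dz": 20,"claw": 40},{"ax": 0,"ay": 0,"az": 0,"dx": 0,"dy": 0,"dz": 0,"claw": 40},{"ax": 0,"ay": 0,"az": 0,"dx": 0,"dy": 0,"dz": 0,"claw": 40}]'

```text
time_s: 27.55
tcp_pos: [0.507, 0.185, 0.0424]
ee_rot: [[0.233, -0.973, -0.001], [-0.973, -0.233, -0.001], [0.001, 0.001, -1.0]]
wrist_force: [0.4, 0.1, -0.8]
gripper_width: 0.624
gripper_force: 29.4
```

Run:
```python
from station import *
from m import *
s=sense();print(np.round(s["tcp_pos"],4),s["gripper_width"],np.round(s["ee_rot"],3).tolist(),np.round(s["joints"],1))
```

```text
[0.507  0.185  0.0424] 0.6240149096187059 [[0.233, -0.973, -0.001], [-0.973, -0.233, -0.001], [0.001, 0.001, -1.0]] [ 37.3  26.7 -24.9   0.  -38.5 -23.8]
```

>>> play_rows --steps '[{"ax": 0,"ay": 0,"az": 0,"dx": 0,"dy": 0,"dz": 12,"claw": 40},{"ax": 0,"ay": 0,"az": 0,"dx": 0,"dy": 0,"dz": 8,"claw": 40},{"ax": 0,"ay": 0,"az": 0,"dx": 0,"dy": 0,"dz": 2.7,"claw": 40},{"ax": 0,"ay": 0,"az": 0,"dx": 0,"dy": 0,"dz": 0,"claw": 40},{"ax": 0,"ay": 0,"az": 0,"dx": 0,"dy": 0,"dz": 0,"claw": 40},{"ax": 0,"ay": 0,"az": 0,"dx": 0,"dy": 0,"dz": 0,"claw": 87},{"ax": 0,"ay": 0,"az": 0,"dx": 0,"dy": 0,"dz": 0,"claw": 87},{"ax": 0,"ay": 0,"az": 0,"dx": 0,"dy": 0,"dz": 0,"claw": 87},{"ax": 0,"ay": 0,"az": 0,"dx": 0,"dy": 0,"dz": 0,"claw": 87},{"ax": 0,"ay": 0,"az": 0,"dx": 0,"dy": 0,"dz": 0,"claw": 87},{"ax": 0,"ay": 0,"az": 0,"dx": 0,"dy": 0,"dz": 0,"claw": 87},{"ax": 0,"ay": 0,"az": 0,"dx": 0,"dy": 0,"dz": -30,"claw": 87},{"ax": 0,"ay": 0,"az": 0,"dx": 0,"dy": 0,"dz": -40,"claw": 87},{"ax": 0,"ay": 0,"az": 0,"dx": 0,"dy": 0,"dz": -40,"claw": 87}]'

```text
time_s: 28.95
tcp_pos: [0.5064, 0.185, 0.1307]
ee_rot: [[0.233, -0.972, -0.001], [-0.972, -0.233, -0.001], [0.001, 0.001, -1.0]]
wrist_force: [1.1, 0.0, -0.4]
gripper_width: 1.001
gripper_force: 0.0
```

>>> play_rows --steps '[{"ax": 0,"ay": 0,"az": 0,"dx": 15.6,"dy": -24.9,"dz": 0,"claw": 87},{"ax": 0,"ay": 0,"az": 0,"dx": 15.6,"dy": -24.9,"dz": 0,"claw": 87},{"ax": 0,"ay": 0,"az": 0,"dx": 15.6,"dy": -24.9,"dz": 0,"claw": 87},{"ax": 0,"ay": 0,"az": 0,"dx": 15.6,"dy": -24.9,"dz": 0,"claw": 87},{"ax": 0,"ay": 0,"az": 0,"dx": 15.6,"dy": -24.9,"dz": 0,"claw": 87},{"ax": 0,"ay": 0,"az": 0,"dx": 15.9,"dy": -24.9,"dz": 0,"claw": 87},{"ax": 0,"ay": 0,"az": -8,"dx": 0,"dy": 0,"dz": 0,"claw": 87},{"ax": 0,"ay": 0,"az": -8,"dx": 0,"dy": 0,"dz": 0,"claw": 87},{"ax": 0,"ay": 0,"az": -8,"dx": 0,"dy": 0,"dz": 0,"claw": 87},{"ax": 0,"ay": 0,"az": -8,"dx": 0,"dy": 0,"dz": 0,"claw": 87},{"ax": 0,"ay": 0,"az": -8,"dx": 0,"dy": 0,"dz": 0,"claw": 87},{"ax": 0,"ay": 0,"az": -8,"dx": 0,"dy": 0,"dz": 0,"claw": 87},{"ax": 0,"ay": 0,"az": -8,"dx": 0,"dy": 0,"dz": 0,"claw": 87},{"ax": 0,"ay": 0,"az": -8,"dx": 0,"dy": 0,"dz": 0,"claw": 87},{"ax": 0,"ay": 0,"az": -8,"dx": 0,"dy": 0,"dz": 0,"claw": 87},{"ax": 0,"ay": 0,"az": -6,"dx": 0,"dy": 0,"dz": 0,"claw": 87},{"ax": 0,"ay": 0,"az": 0,"dx": 0,"dy": 0,"dz": 0,"claw": 87},{"ax": 0,"ay": 0,"az": 0,"dx": 0,"dy": 0,"dz": 0,"claw": 87}]'

```text
time_s: 30.75
tcp_pos: [0.6738, 0.1288, 0.1297]
ee_rot: [[1.0, 0.023, -0.0], [0.023, -1.0, -0.0], [-0.0, 0.0, -1.0]]
wrist_force: [-1.0, -0.2, 0.8]
gripper_width: 1.002
gripper_force: 0.0
```

Run:
```python
from station import *
from m import *
s=sense();print(np.round(s["tcp_pos"],4),s["gripper_width"],np.round(s["ee_rot"],3).tolist(),np.round(s["joints"],1))
for k in("scene","side"):
    c=capture(k);print(k,"tin",top(c,(.5075,.185),.04,.045),"\n sink",top(c,(.674,.129),.03,.055),"\n bb",top(c,(.487,.269),.009,.055))
    for n,g,h in [("cap",(.574,-.073),.026),("relay",(.571,.08),.022)]: print(n,top(c,g,h,.03))
```

```text
[0.6738 0.1288 0.1297] 1.002144574108577 [[1.0, 0.023, -0.0], [0.023, -1.0, -0.0], [-0.0, 0.0, -1.0]] [ 24.3  32.6   2.   -0.  -59.4  67. ]
scene tin (np.int64(656), 'rect', array([510. , 183.6]), array([55.1, 55.7]), 87.4, 'circ', array([509.1, 182.9]), 29.6, 'mean', array([511.7, 184.3], dtype=float32)) 
 sink (np.int64(737), 'rect', array([674.3, 127.1]), array([42.9, 61.3]), 1.5, 'circ', array([675.4, 127.3]), 35.6, 'mean', array([675.4, 128.4], dtype=float32)) 
 bb (np.int64(1353), 'rect', array([488. , 267.9]), array([58. , 82.8]), 14.1, 'circ', array([488.6, 268.1]), 48.7, 'mean', array([490.1, 269.3], dtype=float32))
cap (np.int64(77), 'rect', array([575.1, -74.3]), array([20.2, 18.3]), 43.2, 'circ', array([575.4, -73.6]), 11.3, 'mean', array([576.4, -73.1], dtype=float32))
relay (np.int64(160), 'rect', array([572.1,  78.8]), array([22.1, 27.8]), 14.2, 'circ', array([572.2,  78.7]), 16.4, 'mean', array([573.4,  80. ], dtype=float32))
side tin (np.int64(599), 'rect', array([506.9, 187.1]), array([53.6, 57. ]), 17.8, 'circ', array([506.7, 186.5]), 29.1, 'mean', array([506.3, 188.1], dtype=float32)) 
 sink (np.int64(342), 'rect', array([673.4, 129.6]), array([42.8, 64. ]), 1.5, 'circ', array([673.7, 128.2]), 36.7, 'mean', array([672.8, 131. ], dtype=float32)) 
 bb (np.int64(1385), 'rect', array([486.5, 270.7]), array([55.2, 87.8]), 14.1, 'circ', array([485.8, 270.3]), 49.5, 'mean', array([485.6, 273.1], dtype=float32))
cap (np.int64(53), 'rect', array([572.2, -70.7]), array([19. , 20.1]), 64.6, 'circ', array([572. , -69.7]), 11.0, 'mean', array([572.6, -70.6], dtype=float32))
relay (np.int64(113), 'rect', array([570.1,  81.4]), array([19.9, 30.4]), 19.8, 'circ', array([570.2,  81.5]), 17.4, 'mean', array([569.8,  82.6], dtype=float32))
```

>>> play_rows --steps '[{"ax": 0,"ay": 0,"az": 0,"dx": 0,"dy": 0,"dz": 40,"claw": 87},{"ax": 0,"ay": 0,"az": 0,"dx": 0,"dy": 0,"dz": 40,"claw": 87},{"ax": 0,"ay": 0,"az": 0,"dx": 0,"dy": 0,"dz": 22,"claw": 87},{"ax": 0,"ay": 0,"az": 0,"dx": 0,"dy": 0,"dz": 11,"claw": 75},{"ax": 0,"ay": 0,"az": 0,"dx": 0,"dy": 0,"dz": 0,"claw": 45},{"ax": 0,"ay": 0,"az": 0,"dx": 0,"dy": 0,"dz": 0,"claw": 45},{"ax": 0,"ay": 0,"az": 0,"dx": 0,"dy": 0,"dz": 0,"claw": 45},{"ax": 0,"ay": 0,"az": 0,"dx": 0,"dy": 0,"dz": 0,"claw": 45},{"ax": 0,"ay": 0,"az": 0,"dx": 0,"dy": 0,"dz": 0,"claw": 45},{"ax": 0,"ay": 0,"az": 0,"dx": 0,"dy": 0,"dz": 0,"claw": 45},{"ax": 0,"ay": 0,"az": 0,"dx": 0,"dy": 0,"dz": 0,"claw": 45},{"ax": 0,"ay": 0,"az": 0,"dx": 0,"dy": 0,"dz": 0,"claw": 45}]'

```text
time_s: 32.05
tcp_pos: [0.6745, 0.1289, 0.0178]
ee_rot: [[1.0, 0.026, 0.002], [0.026, -1.0, 0.0], [0.002, -0.0, -1.0]]
wrist_force: [-0.6, -0.3, 5.9]
gripper_width: 0.686
gripper_force: 30.0
```

>>> play_rows --steps '[{"ax": 0,"ay": 0,"az": 0,"dx": 0,"dy": 0,"dz": -25,"claw": 45},{"ax": 0,"ay": 0,"az": 0,"dx": 0,"dy": 0,"dz": -30,"claw": 45},{"ax": 0,"ay": 0,"az": 0,"dx": -20.1,"dy": -26.5,"dz": 0,"claw": 45},{"ax": 0,"ay": 0,"az": 0,"dx": -20.1,"dy": -26.5,"dz": 0,"claw": 45},{"ax": 0,"ay": 0,"az": 0,"dx": -20.1,"dy": -26.5,"dz": 0,"claw": 45},{"ax": 0,"ay": 0,"az": 0,"dx": -20.1,"dy": -26.5,"dz": 0,"claw": 45},{"ax": 0,"ay": 0,"az": 0,"dx": -20.1,"dy": -26.5,"dz": 0,"claw": 45},{"ax": 0,"ay": 0,"az": 0,"dx": -20.1,"dy": -26.6,"dz": 0,"claw": 45},{"ax": 0,"ay": 0,"az": -6.2,"dx": 0,"dy": 0,"dz": 0,"claw": 45},{"ax": 0,"ay": 0,"az": -6.1,"dx": 0,"dy": 0,"dz": 0,"claw": 45},{"ax": 0,"ay": 0,"az": 0,"dx": 0,"dy": 0,"dz": 25,"claw": 45},{"ax": 0,"ay": 0,"az": 0,"dx": 0,"dy": 0,"dz": 15,"claw": 45},{"ax": 0,"ay": 0,"az": 0,"dx": 0,"dy": 0,"dz": 0,"claw": 45},{"ax": 0,"ay": 0,"az": 0,"dx": 0,"dy": 0,"dz": 0,"claw": 45}]'

```text
time_s: 33.45
tcp_pos: [0.549, 0.2845, 0.0313]
ee_rot: [[0.971, 0.238, -0.001], [0.238, -0.971, -0.001], [-0.001, 0.001, -1.0]]
wrist_force: [0.3, 0.3, -1.2]
gripper_width: 0.685
gripper_force: 30.0
```

Run:
```python
from station import *
from m import *
s=sense();print(np.round(s["tcp_pos"],4),s["gripper_width"],np.round(s["ee_rot"],3).tolist())
for k in("scene","side"):
    c=capture(k);p=cloud(c).reshape(-1,3);m=(np.hypot(p[:,0]-.55,p[:,1]-.285)<.036)&(p[:,2]>.003)&(p[:,2]<.05);z=p[m][:,2];print(k,np.round(np.percentile(z,[0,2,10,50]),4),top(c,(.55,.285),.045,.045,.004))
```

```text
[0.549  0.2845 0.0313] 0.6847900734752691 [[0.971, 0.238, -0.001], [0.238, -0.971, -0.001], [-0.001, 0.001, -1.0]]
scene [0.0121 0.0153 0.0207 0.0404] (np.int64(757), 'rect', array([549.4, 282.9]), array([43. , 81.2]), 14.4, 'circ', array([556.9, 284.8]), 40.8, 'mean', array([550.4, 283.8], dtype=float32))
side [0.0131 0.0134 0.0157 0.0207] (np.int64(34), 'rect', array([540.3, 324.8]), array([21.6,  4.4]), 10.1, 'circ', array([540.4, 324.2]), 10.9, 'mean', array([539.8, 324.5], dtype=float32))
```

Position and angle are right. Lower it about 14 mm, release, and rise.

>>> play_rows --steps '[{"ax": 0,"ay": 0,"az": 0,"dx": 0.5,"dy": 0,"dz": 8,"claw": 45},{"ax": 0,"ay": 0,"az": 0,"dx": 0,"dy": 0,"dz": 4,"claw": 45},{"ax": 0,"ay": 0,"az": 0,"dx": 0,"dy": 0,"dz": 1.5,"claw": 45},{"ax": 0,"ay": 0,"az": 0,"dx": 0,"dy": 0,"dz": 0,"claw": 45},{"ax": 0,"ay": 0,"az": 0,"dx": 0,"dy": 0,"dz": 0,"claw": 45},{"ax": 0,"ay": 0,"az": 0,"dx": 0,"dy": 0,"dz": 0,"claw": 87},{"ax": 0,"ay": 0,"az": 0,"dx": 0,"dy": 0,"dz": 0,"claw": 87},{"ax": 0,"ay": 0,"az": 0,"dx": 0,"dy": 0,"dz": 0,"claw": 87},{"ax": 0,"ay": 0,"az": 0,"dx": 0,"dy": 0,"dz": 0,"claw": 87},{"ax": 0,"ay": 0,"az": 0,"dx": 0,"dy": 0,"dz": 0,"claw": 87},{"ax": 0,"ay": 0,"az": 0,"dx": 0,"dy": 0,"dz": 0,"claw": 87},{"ax": 0,"ay": 0,"az": 0,"dx": 0,"dy": 0,"dz": 0,"claw": 87},{"ax": 0,"ay": 0,"az": 0,"dx": 0,"dy": 0,"dz": -25,"claw": 87},{"ax": 0,"ay": 0,"az": 0,"dx": 0,"dy": 0,"dz": -40,"claw": 87},{"ax": 0,"ay": 0,"az": 0,"dx": 0,"dy": 0,"dz": -45,"claw": 87},{"ax": 0,"ay": 0,"az": 0,"dx": 0,"dy": 0,"dz": -45,"claw": 87},{"ax": 0,"ay": 0,"az": 0,"dx": 0,"dy": 0,"dz": -45,"claw": 87},{"ax": 0,"ay": 0,"az": 0,"dx": 0,"dy": 0,"dz": 0,"claw": 87},{"ax": 0,"ay": 0,"az": 0,"dx": 0,"dy": 0,"dz": 0,"claw": 87}]'

```text
time_s: 35.45
tcp_pos: [0.55, 0.2852, 0.2199]
ee_rot: [[0.971, 0.238, 0.002], [0.238, -0.971, 0.003], [0.003, -0.002, -1.0]]
wrist_force: [-0.7, -0.4, -1.5]
gripper_width: 1.002
gripper_force: 0.0
```

Run:
```python
from station import *
from m import *
s=sense();print(np.round(s["tcp_pos"],4),s["time_s"])
for k in("scene","side"):
    c=capture(k);cv2.imwrite(f"pics/f{k}.png",c["frame"])
    for n,g,h,r in [("tin",(.5075,.185),.04,.045),("sink",(.55,.285),.03,.045),("bb",(.487,.269),.009,.055),("cap",(.574,-.073),.026,.03),("relay",(.571,.08),.022,.03),("narrow",(.52,-.316),.105,.04),("tube",(.52,-.316),.112,.02)]: print(k,n,*top(c,g,h,r,.003 if n in("narrow","tube") else .004)[:5])
cv2.imwrite("pics/f.png",cv2.imread("pics/fscene.png")[100:400,130:600])
```

```text
[0.55   0.2852 0.2199] 35.45
scene tin 654 rect [509.4 183.3] [54.7 54.1] 58.2
scene sink 847 rect [550.5 283.8] [43.7 59.9] 13.8
scene bb 1171 rect [488.2 267.8] [58.  83.1] 14.8
scene cap 77 rect [575.4 -74. ] [20.8 18.3] 44.1
scene relay 163 rect [572.6  79. ] [21.7 28.1] 15.7
scene narrow 167 rect [ 521.6 -316.6] [50.  48.3] 84.5
scene tube 31 rect [ 521.  -316.9] [15.7 19.6] 39.2
side tin 603 rect [506.9 186.2] [55.  55.6] 0.7
side sink 387 rect [548.8 285.7] [40.4 62.8] 13.5
side bb 1443 rect [498.3 273.9] [79.6 87.1] 14.0
side cap 55 rect [572.5 -70.4] [18.1 23.9] 18.6
side relay 115 rect [570.3  80.9] [20.  33.1] 19.5
side narrow 130 rect [ 518.6 -314.6] [46.7 49.8] 47.1
side tube 18 rect [ 518.2 -314. ] [15.1 20.1] 2.0
```

View pics/f.png

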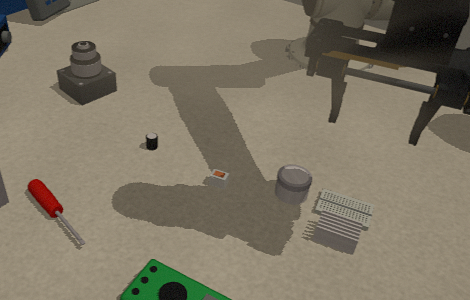

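The picture shows the stack on the stand (85,60), the tin at the breadboard's end (293,183), the sink behind it (333,232), and the capacitor and relay untouched. I hand it in.

```bash
python3 -c "
from station import *
print(finish_job())"
```

```text
the job is handed in; nothing more can be done
None
```

The job is handed in at about 35 s of the 109 s: the last camera check shows the tube seated with both reels flat on the stand, the tin and heat sink each about 17 mm from the breadboard, and the capacitor and relay not shifted; no verdict was returned.

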